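Feel an index pin into the hidden hole of a pack fixture

ROBOT

A 6-joint arm with a two-finger parallel gripper is mounted at the origin on a cart in front of the work surface, level with it; the furniture and walls round the work are solid. World frame = base frame: x ahead of the robot, y to its left, z up, the work surface at z = 0. Lengths are in m, angles in rad, forces in N, time in s.
With the tool pointing down it reaches from about 0.3 to 0.75 m from the base axis. Payload 8.5 kg.
Tool frame: the origin (TCP) lies on the centre line of the jaws, within the pads' length; the fingertips stand 19 mm ahead of it and the grasp point (between the pads) is the TCP (arm.tcp_to_tips is the distance from the TCP to the fingertips, in m); z points along the fingers, y is the line along which they close (so a half turn about z gives the same grasp; the last joint's range is limited). The gripper opens to 85 mm and grips with 20 to 120 N. Pads are 22 mm wide; open, the fingers measure 114 mm over their backs; the gripper's body (76 mm by 85 mm) begins 54 mm behind the grasp point. The pads swing forward as they close: fully open they stand 13 mm farther back than shut.
Start: joints at [-1.421, 0.381, 1.297, -0, 1.464, -0.215], TCP at [0.196, -0.514, 0.25] pointing down, gripper open.
Joint ranges: [-3.11, 3.11], [-0.89, 2.33], [0.22, 2.48], [-1.42, 4.56], [0.17, 2.85], [-2.88, 2.88]. Speed limits (rad/s): [2.39, 2.39, 3.14, 3.14, 3.14, 3.14].

INTERFACE

Orientations are given as a rotation vector (axis times angle).
In Python, from plant import arm, jaws, solve_ik, get_obs, grab_frame, camera_params, order gives the robot as it stands. The module is installed in compiled form; this text tells all that it offers. Calls block until the motion is done:
- arm.movep(position, orientation): joint-space move of the TCP to a pose.
- arm.move_linear(position, frame=None, rate=0.15, guard=None): straight line of the TCP; frame=None keeps the orientation; rate is the mean speed in m/s. With guard (N) it stops when the force on the tool has changed by that much, and returns True; else False.
- arm.move_j(angles): joint-space move.
- jaws.gripper_to(opening): finger opening in m; the grip force is fixed at half the most; returns when the fingers have stopped.
- arm.dwell(seconds).
- solve_ik(position, orientation): joint angles nearest the present ones, or None.
- get_obs(): the state.
- grab_frame(name): name is "scene" or "top" or "wrist"; returns the picture (420x560x3 uint8, blue, green, red); there is no depth.
- camera_params(name): a dict with "mtx" (3x3 intrinsics, pixels), "xyz" and "orientation" of the camera in the world; the wrist camera has in their place "tool_from_camera" (4x4, takes a point from camera to tool coordinates, whose origin is the TCP and whose axes are the flange's). Camera axes: x right, y down, z forward; pixel columns grow to the right and rows downward; lengths in m; the calibration is good to about 2 mm. The wrist camera is an equidistant fisheye: a pixel r from the principal point sees the ray r / f radians off the axis. A picture is of the moment at which its call begins: read the wrist's pose just before it. camera_params takes no time and is no camera call.
A pose or a line that the arm cannot do raises arm.IKError and nothing moves.
- order.sign_off(): hands the job in; it is judged then, once.
The state is a dict: "time": time; "joint_pos": joint angles; "joint_velocities": joint speeds; "effort": joint torques, N m; "position": TCP position; "ee_rot": TCP orientation; "wrist_force": force on the tool from outside, world axes, zero at the start; "wrist_torque": the same for the moment, N m; "gripper_width": finger opening in m; "grip_force": force on a finger pad.
Only numpy, scipy, OpenCV 4.12 (cv2) and the standard library are available. Lean on these libraries where they do the work, as an engineer would, in place of code of your own. Each camera call takes 0.05 s, during which the arm holds its last target. There are 200 camera calls.

TASK

Take the black-knobbed index pin out of its storage block and lock the pack fixture with it: put the pin through the fixture's round window and, keeping it upright and pressing only gently (a few newtons, never 40 N), sweep its tip over the plate underneath until it drops into the hidden blind hole. Let it go once it is fully home with its flange flat on the fixture, and leave the other things on the bench where they are.

Things in the scene. Friction and masses are not known exactly. Their poses are not given: they have to be found in the camera images.
- pin_knob (a point): Centre of the black round knob (22 mm diameter, 49 mm tall, grasp it across from above) of the loose upright index pin, about 0.15 kg; z up along the pin. Below: steel flange, 46 mm diameter, 4 mm thick (underside 28.5 mm below this point), then the steel shank, 12 mm diameter, 45 mm long, its last 3 mm tapered to 8.4 mm. Tip 73.5 mm below this point.
- pin_tip (a point): Lower end of the pin's shank, on its axis. At the start it stands in the hole of the storage block (plain aluminium, 62 x 62 mm, 50 mm tall, fixed), the tip 5 mm above the bench, the flange on the block's top; lift it straight up 45 mm to clear.
- window (a point): Centre of the round window, 30 mm diameter, in the level top face (50 mm above the bench) of the fixture's aluminium block, 86 x 86 mm, fixed; z up, y towards the fixture's row of four cells. The window is a shaft 30 mm deep. Pin home: tip 45 mm below this point, flange flat on the block over the window. Low screw heads stand at the block's corners.
- window_floor (a point): Centre of the window's floor, a flat hard blackened steel plate (gives way about 1 mm at 20 N) that does not move under the pin. Somewhere in it, 4 to 7 mm from this point in an unknown direction, is the centre of an upright blind hole, 14 mm diameter, 17 mm deep; the pin goes 15 mm into it.
- screwdriver: Bystander: loose screwdriver lying on the bench, 185 mm long; origin at the middle of its underside.
- flush_cutter: Bystander: loose flush cutter lying on the bench, 142 mm long, 12 mm high; origin at the middle of its underside.
- tape_roll: Bystander: loose tape roll lying flat, 72 mm in diameter, 25 mm high; origin at the centre of its underside.
- loose_cell: Bystander: loose cylindrical cell standing upright, 21 mm in diameter, 70 mm tall; origin at the centre of its underside.
Things that resemble listed ones, but are neither listed nor needed, are in the scene too. What is shaped like the part that bears pin_knob but green is not meant.

How it is judged:
On the way:
1. the pin is drawn out of its storage block (height (world z) of pin_tip above 0.055 m), for 0.1 s.
At the end, for the whole second after the job is handed in: The pin stands at rest and released in the hidden hole, its tip at least 42.5 mm below the window's top face (flange within 2.5 mm of the block), within 12 mm of the window's axis and upright within 0.06 rad (z of pin_tip in the frame of window below -0.0425 m and horizontal distance between pin_tip and window below 0.012 m and angle between pin_tip's own z axis and vertical below 0.06 rad and linear speed of pin below 0.01 m/s); the robot touches nothing.
It fails at once if the pin is pressed on any part of the fixture with more than 40 N (contact force between pin and fixture above 40 N).
It fails at once if a bystander is moved by more than 25 mm (distance of any of screwdriver, flush_cutter, tape_roll, loose_cell from where it was at the start of the episode above 0.025 m).
It also fails if it takes over 72 s, if anything falls off the work surface, if the arm or the gripper's body presses on something with over 40 N, if the wrist force passes 120 N, or if a joint passes its speed limit or range.

## Working session

There is one attempt and no reset: what is moved stays moved. The work goes in short steps, each a Python script; the robot and the scene stay as the last script left them, time stands still between calls to the robot, and variables do not carry over. Pictures are saved under pics/ and viewed, at most 10 in all, crops included, and the job is handed in when it is done.

```bash
mkdir -p pics
python3 - <<'E'
from plant import *
import cv2
for n in("top","scene"):
    f=grab_frame(n); cv2.imwrite(f"pics/{n}0.png",cv2.resize(f,(800,600),interpolation=cv2.INTER_CUBIC)); cv2.imwrite(f"pics/{n}_raw.png",f)
    p=camera_params(n); print(n,p)
p=camera_params("wrist");print(p)
o=get_obs();print(o['position'],o['ee_rot'],o['time'],o['wrist_force'])
E
```

```text
top {'mtx': array([[399.71420033,   0.        , 276.02304451],
       [  0.        , 399.71420033, 209.8248869 ],
       [  0.        ,   0.        ,   1.        ]]), 'xyz': array([ 0.38584444, -0.04135135,  0.91063568]), 'orientation': array([-2.14045852,  2.14803493, -0.15097439])}
scene {'mtx': array([[493.64427755,   0.        , 277.74563144],
       [  0.        , 493.64427755, 205.54115048],
       [  0.        ,   0.        ,   1.        ]]), 'xyz': array([0.10825556, 0.72710059, 0.65033008]), 'orientation': array([-0.66713133,  2.48282496, -1.35316296])}
{'mtx': array([[325.1922621,   0.       , 277.9699743],
       [  0.       , 325.1922621, 206.9821132],
       [  0.       ,   0.       ,   1.       ]]), 'tool_from_camera': array([[-7.71296054e-04, -9.57744391e-01, -2.87619691e-01,
         7.36459565e-02],
       [ 9.99998264e-01, -2.50809675e-04, -1.84647704e-03,
         6.01114424e-04],
       [ 1.69631523e-03, -2.87620616e-01,  9.57742921e-01,
        -1.23375831e-01],
       [ 0.00000000e+00,  0.00000000e+00,  0.00000000e+00,
         1.00000000e+00]])}
[ 0.19616655 -0.51355867  0.2497699 ] [-3.08817718e+00 -5.69484388e-01 -9.99826592e-05] 0.1 [-0.78429286  0.33963021 -0.29684994]
```

View pics/top0.png

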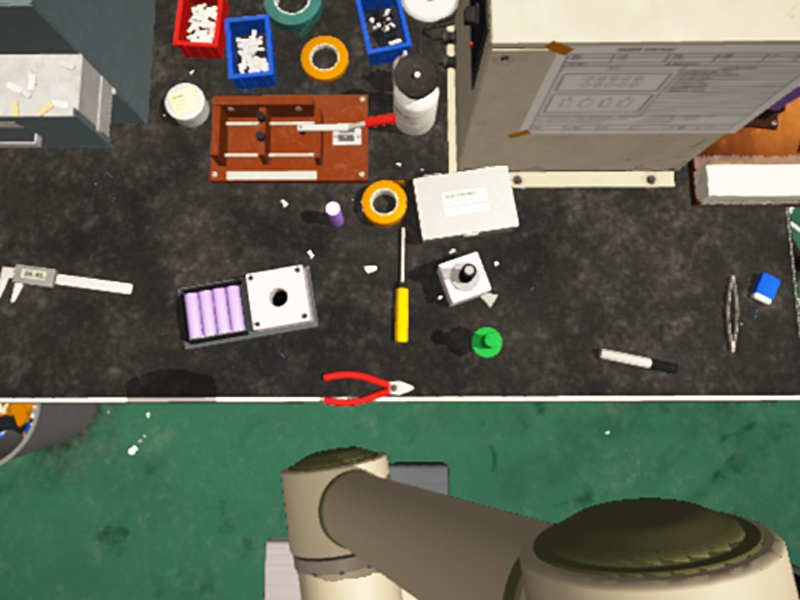

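View pics/scene0.png

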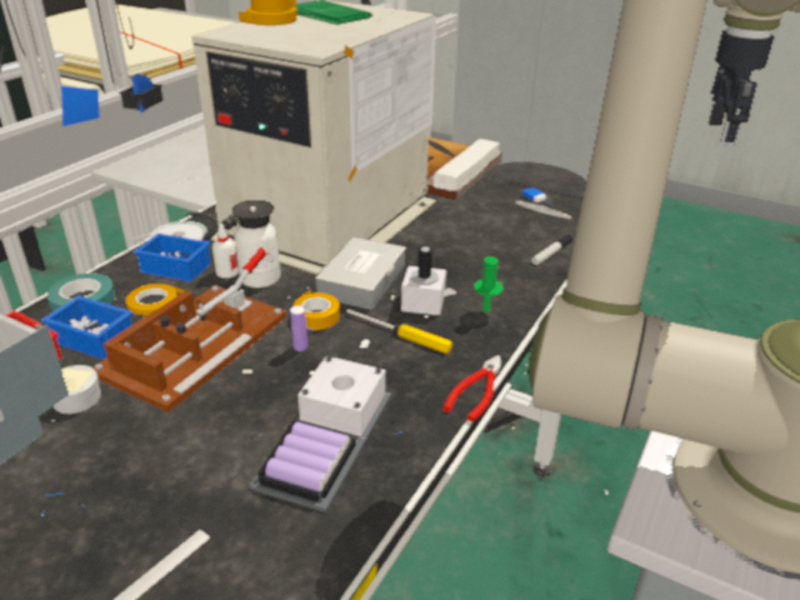

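The top view shows the black knob at about (467,270), its storage block around (464,280), the window at (280,297) in the fixture, and the green decoy at (487,342). I'll enlarge the fixture and the pin to read them more closely.

```bash
cat > h.py <<'E'
import numpy as np, cv2
from plant import *
from scipy.spatial.transform import Rotation as R
def ray(name,u,v):
    p=camera_params(name);K=p['mtx']
    d=np.array([(u-K[0,2])/K[0,0],(v-K[1,2])/K[1,1],1.])
    return p['xyz'],R.from_rotvec(p['orientation']).apply(d)
def atz(name,u,v,z):
    c,d=ray(name,u,v); return c+d*(z-c[2])/d[2]
def wproj(P,o):   # world points -> wrist pixels
    p=camera_params('wrist');K=p['mtx'];T=p['tool_from_camera']
    t=(np.atleast_2d(P)-o['position'])@R.from_rotvec(o['ee_rot']).as_matrix()
    c=(t-T[:3,3])@T[:3,:3]
    th=np.arctan2(np.hypot(c[:,0],c[:,1]),c[:,2]);a=np.arctan2(c[:,1],c[:,0])
    return np.c_[K[0,2]+K[0,0]*th*np.cos(a),K[1,2]+K[1,1]*th*np.sin(a)]
def watz(u,v,z,o):
    p=camera_params('wrist');K=p['mtx'];T=p['tool_from_camera']
    x=(u-K[0,2])/K[0,0];y=(v-K[1,2])/K[1,1];th=np.hypot(x,y)+1e-12
    d=np.array([x/th*np.sin(th),y/th*np.sin(th),np.cos(th)])
    M=R.from_rotvec(o['ee_rot']).as_matrix()
    c=o['position']+M@T[:3,3];d=M@T[:3,:3]@d
    return c+d*(z-c[2])/d[2]
def down(yaw):  # tool z down, tool x at heading yaw
    c,s=np.cos(yaw),np.sin(yaw)
    return R.from_matrix(np.array([[c,s,0],[s,-c,0],[0,0,-1]])).as_rotvec()
E
python3 - <<'E'
from h import *
f=cv2.imread('pics/top_raw.png')
a=cv2.resize(f[180:250,120:225],None,fx=7,fy=7,interpolation=cv2.INTER_CUBIC)[:,:400*2]
b=cv2.resize(f[170:250,300:360],None,fx=7,fy=7,interpolation=cv2.INTER_CUBIC)
cv2.imwrite('pics/c1.png',np.hstack([cv2.resize(f[182:248,170:225],None,fx=7,fy=7,interpolation=cv2.INTER_CUBIC),cv2.resize(f[172:238,300:355],None,fx=7,fy=7,interpolation=cv2.INTER_CUBIC)]))
s=.7
# rough
print('window',atz('top',280*s,297*s,.05),'knob top',atz('top',467*s,268*s,.103),'block',atz('top',464*s,280*s,.05))
print('cells',atz('top',215*s,312*s,.02),'green',atz('top',487*s,340*s,.1))
E
```

```text
window [0.51630928 0.13653082 0.05      ] knob top [ 0.54946907 -0.14290195  0.103     ] block [ 0.54152088 -0.14457526  0.05      ]
cells [0.49738211 0.24449437 0.02      ] green [ 0.44587324 -0.16939807  0.1       ]
```

View pics/c1.png

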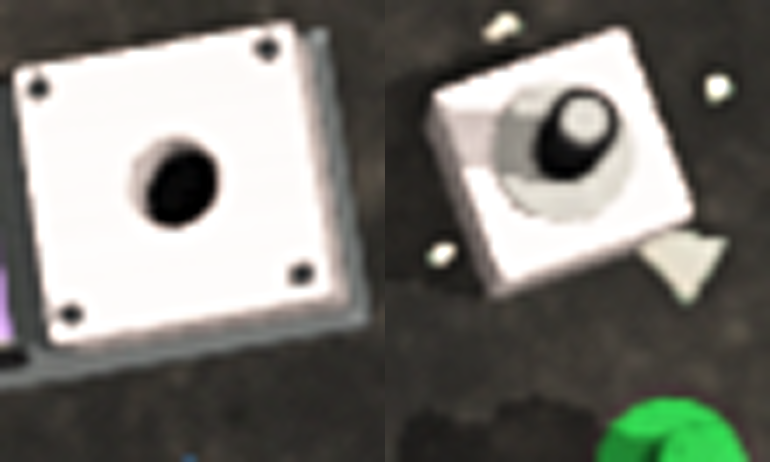

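The window's ellipse is at crop (174,182) and the centroid of its four screws at (169,180). The knob's top is at crop (586,120) and the flange at (563,153). Next I'll move above the pin and check with the wrist camera.

Run:
```python
from h import *
g=lambda x,y,x0,y0:(x0+(x+.5)/7-.5,y0+(y+.5)/7-.5)
W=atz('top',*g(174,182,170,182),.05);S=atz('top',*g(169.3,180.5,170,182),.05)
k=atz('top',*g(201,120,300,172),.103);fl=atz('top',*g(178,153,300,172),.054)
print(W,S,k,fl)
arm.movep([k[0],k[1],.20],down(0.))
jaws.gripper_to(.045)
o=get_obs();f=grab_frame('wrist');cv2.imwrite('pics/w1.png',f)
print(o['position'],o['joint_pos'],o['time'],o['gripper_width'],wproj([k,fl,[k[0],k[1],.054]],o))
np.save('o1.npy',o,allow_pickle=True)
```

```text
[0.51704698 0.13997793 0.05      ] [0.51752519 0.1414554  0.05      ] [ 0.54712274 -0.14569973  0.103     ] [ 0.54648273 -0.14464914  0.054     ]
[ 0.5470992  -0.14580177  0.20000324] [-4.69500423e-01  4.48957682e-01  1.33683644e+00  2.06095404e-05
  1.35579012e+00  1.10145221e+00] 2.425 0.04501194480797772 [[277.81372345 217.01179851]
 [276.70764083 199.60390672]
 [277.92944149 198.88505778]]
```

View pics/w1.png

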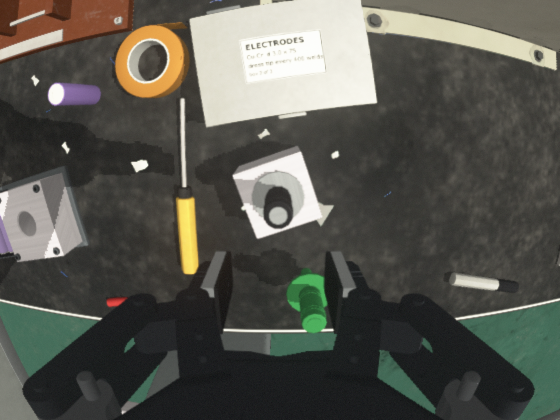

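The wrist view puts the knob top at (278,215) and the flange near (277,198), within 2 px of prediction. I'll grasp it, lift, and move next to the fixture.

Run:
```python
from h import *
x,y=.5477,-.1455
arm.move_linear([x,y,.20])
print(arm.move_linear([x,y,.080],rate=.1,guard=8))
jaws.gripper_to(.0)
o=get_obs();print(o['position'],o['gripper_width'],o['grip_force'],o['wrist_force'])
arm.move_linear([x,y,.18],rate=.12)
o=get_obs();print(o['position'],o['gripper_width'],o['grip_force'],o['wrist_force'],o['time'])
arm.movep([.517,.140,.18],down(0.))
o=get_obs();f=grab_frame('wrist');cv2.imwrite('pics/w2.png',f);print(o['position'],o['joint_pos'],o['time'])
c=np.array([.517,.140,.05]);a=np.linspace(0,6.28,40)
print(wproj([c,[.517,.14,.108]],o).round(1))
f2=cv2.resize(f[110:270,170:383],None,fx=3.75,fy=3.75,interpolation=cv2.INTER_CUBIC);cv2.imwrite('pics/w2c.png',f2)
```

```text
False
[ 0.54792475 -0.14566432  0.08059656] 0.02031390832236872 58.528767228126526 [-1.49584267 -0.50821695  5.28057105]
[ 0.54733058 -0.1453082   0.17912469] 0.020748902540689968 58.64320993423462 [-0.39325707 -0.33646851 -2.54602606] 5.3917
[0.51743835 0.1390745  0.17986137] [ 4.16359854e-02  4.18642295e-01  1.45342621e+00 -3.68198360e-04
  1.26952203e+00  1.61343688e+00] 6.5
[[276.8 204.7]
 [276.4 230.1]]
```

View pics/w2c.png

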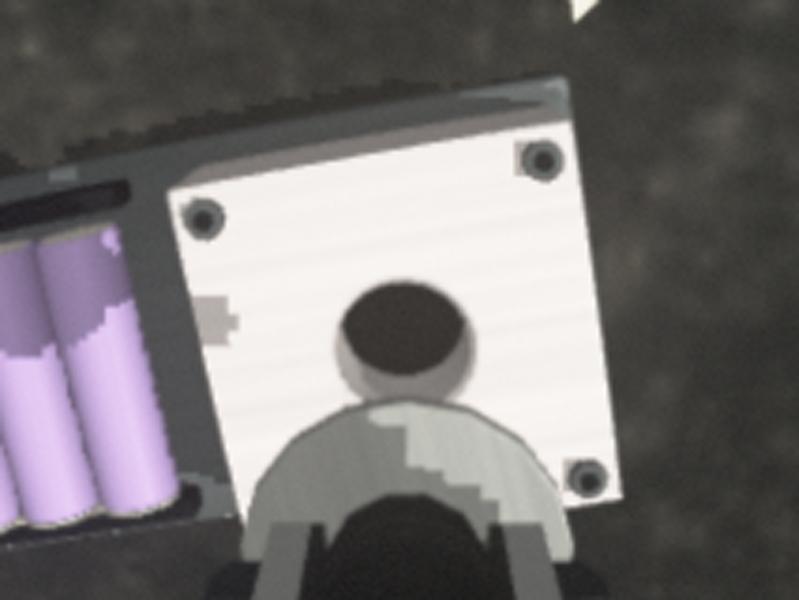

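The window appears at crop x 336–476 with its top at y 280. The flange spans x 245–573 with its top at y 400. I'll fit both with the same camera model so its bias cancels.

Run:
```python
from h import *
from scipy.optimize import least_squares
o=get_obs();a=np.linspace(0,2*np.pi,721)
def ext(c,r,z):
    p=wproj(np.c_[c[0]+r*np.cos(a),c[1]+r*np.sin(a),np.full(a.size,z)],o)
    return p
raw=lambda x,x0:x0+(x+.5)/3.75-.5
def fit(l,r_,t,rad,z):
    l,r_,t=raw(l,170),raw(r_,170),raw(t,110)
    def e(c):
        p=ext(c,rad,z);return [p[:,0].min()-l,p[:,0].max()-r_,p[:,1].min()-t]
    s=least_squares(e,[.517,.14],x_scale=.01,diff_step=1e-3);return s.x,s.fun
print(o['position'])
print('window',fit(336,476,280,.015,.05))
zf=o['position'][2]-.0801-.0+.05+.004
print('flange',zf,fit(245,573,400,.023,zf))
q=lambda x,y:watz(raw(x,170),raw(y,110),.053,o)
print('screws',(q(204,218)+q(587,479))/2)
```

```text
[0.51752451 0.13882884 0.17985816]
window (array([0.51904422, 0.13889146]), array([ 0.16185543, -0.16177864, -0.00516576]))
flange 0.15375815827381528 (array([0.51859087, 0.13832564]), array([-1.22855411,  1.22864056,  0.12913464]))
screws [0.51889296 0.13990108 0.053     ]
```

Run:
```python
from h import *
C=[.5178,.1395]
def st(m):
    o=get_obs();print(m,o['position'].round(5),o['wrist_force'].round(2),round(o['time'],2))
arm.move_linear([*C,.18],rate=.1);arm.dwell(.3);st('above')
print(arm.move_linear([*C,.13],rate=.1,guard=6));st('mouth')
print(arm.move_linear([*C,.102],rate=.05,guard=4));arm.dwell(.2);st('in')
print(arm.move_linear([*C,.092],rate=.01,guard=2.5));st('floor?');arm.dwell(.2);st('settled')
```

```text
above [0.51779 0.13944 0.18001] [ 0.1   0.98 -2.79] 7.1
False
mouth [0.51812 0.13952 0.13046] [-0.15 -0.75 -1.61] 7.75
False
in [0.51795 0.13952 0.10228] [-0.45  0.45 -2.34] 8.66
True
floor? [0.5178  0.13951 0.09528] [ 0.01 -0.77  4.49] 9.34
settled [0.51776 0.1395  0.09522] [ 0.5  -0.49  5.88] 9.54
```

```bash
cat > sw.py <<'E'
from h import *
C=np.array([.5178,.1395]);B=-2.3;T0=get_obs()['time']
def F(n=3):
    w=[]
    for _ in range(n): arm.dwell(.02);w.append(get_obs()['wrist_force'])
    return np.mean(w,0)-[0,0,B]
z=.0953;zf=.0952
pts=[C+r*np.array([np.cos(t),np.sin(t)]) for r,t in
     [(2,0),(4,0)]+[(5.5,t) for t in np.arange(0,2*np.pi+.1,1.3/5.5)]]
found=False
for i,p in enumerate(pts):
    if get_obs()['time']>36: break
    arm.move_linear([*p,z],rate=.015)
    f=F()
    for _ in range(10):
        if f[2]>7: z+=.00015
        elif f[2]<3: z-=.00025
        else: break
        arm.move_linear([*p,z],rate=.01);f=F()
        if z<zf-.0015: found=True;break
    print(i,(1e3*(p-C)).round(1),round(z*1e3,2),f.round(1),round(get_obs()['time'],1))
    if found or np.abs(f).max()>20: break
o=get_obs();print(found,o['position'],o['wrist_force'],o['time'])
E
python3 sw.py
```

```text
Traceback (most recent call last):
  File "sw.py", line 13, in <module>
    arm.move_linear([*p,z],rate=.015)
    ~~~~~~~~~~~~~~~^^^^^^^^^^^^^^^^^^
plant.IKError: the arm cannot follow that straight line within its joint ranges
```

Run:
```python
from h import *
o=get_obs();print(o['joint_pos'],o['ee_rot'],o['position'],o['time'],o['wrist_force'])
for p in [(.5178,.1395,.0953),(.5188,.1395,.0953),(.5198,.1395,.0953),(.5178,.1415,.0953)]:
    print(p,solve_ik(p,down(0.)),solve_ik(p,o['ee_rot']))
```

```text
[4.22477936e-02 5.22546735e-01 1.56083415e+00 4.00688343e-05
 1.05850530e+00 1.61308183e+00] [-3.14157013e+00  9.00876406e-05  4.62974863e-04] [0.51776138 0.13950058 0.09521881] 9.5417 [ 0.4967619  -0.48659137  5.87654449]
(0.5178, 0.1395, 0.0953) [ 4.22594958e-02  5.22393620e-01  1.56082989e+00 -4.44089210e-16
  1.05836915e+00  1.61305582e+00] [4.22435768e-02 5.22485674e-01 1.56064122e+00 4.00616933e-05
 1.05875929e+00 1.61307762e+00]
(0.5188, 0.1395, 0.0953) [ 4.21789066e-02  5.23730867e-01  1.55808799e+00 -4.44089210e-16
  1.05977380e+00  1.61297523e+00] [4.21630284e-02 5.23822990e-01 1.55789910e+00 4.00030265e-05
 1.06016410e+00 1.61299715e+00]
(0.5198, 0.1395, 0.0953) [ 4.20986225e-02  5.25069063e-01  1.55534291e+00 -4.44089210e-16
  1.06118068e+00  1.61289495e+00] [4.20827849e-02 5.25161255e-01 1.55515379e+00 3.99445834e-05
 1.06157114e+00 1.61291699e+00]
(0.5178, 0.1415, 0.0953) [ 4.60762149e-02  5.23118821e-01  1.55934309e+00 -4.44089210e-16
  1.05913075e+00  1.61687254e+00] [4.60598023e-02 5.23210786e-01 1.55915455e+00 4.13286900e-05
 1.05952071e+00 1.61689325e+00]
```

Run:
```python
from h import *
p=[.5188,.1395,.0953]
for k in [dict(rate=.015,frame=down(0.)),dict(rate=.05),dict(frame=down(0.))]:
    try: t=get_obs()['time'];print(arm.move_linear(p,**k),k,get_obs()['time']-t);break
    except arm.IKError as e: print(k,e)
else:
    arm.move_j(solve_ik(p,down(0.)));print('mj',get_obs()['time']-t)
o=get_obs();print(o['position'],o['wrist_force'],o['joint_pos'])
```

```text
False {'rate': 0.015, 'frame': array([3.14159265, 0.        , 0.        ])} 0.2583000000000002
[0.51868007 0.13950493 0.0953597 ] [-1.96532723 -0.16584328  4.51050183] [4.21976414e-02 5.23589784e-01 1.55814379e+00 8.08876156e-07
 1.06016970e+00 1.61296413e+00]
```

Passing the frame explicitly works, so I'll use that throughout.

```bash
sed -i 's/,rate=/,frame=down(0.),rate=/' sw.py; python3 sw.py
```

```text
Traceback (most recent call last):
  File "sw.py", line 13, in <module>
    arm.move_linear([*p,z],frame=down(0.),rate=.015)
    ~~~~~~~~~~~~~~~^^^^^^^^^^^^^^^^^^^^^^^^^^^^^^^^^
plant.IKError: the arm cannot follow that straight line within its joint ranges
```

```bash
sed -i 's/arm.move_linear(\(.*\]\),frame=down(0.),rate=[.0-9]*)/arm.move_j(solve_ik(\1,down(0.)))/' sw.py; grep move_j sw.py; python3 sw.py
```

```text
arm.move_j(solve_ik([*p,z],down(0.)))
        arm.move_j(solve_ik([*p,z],down(0.)));f=F()Traceback (most recent call last):
  File "sw.py", line 13, in <module>
    arm.move_j(solve_ik([*p,z],down(0.)))
    ~~~~~~~~~~^^^^^^^^^^^^^^^^^^^^^^^^^^^
ValueError: expected 6 finite numbers
```

My radii were in metres instead of mm, so that was my bug. I'll fix it and go back to linear moves.

```bash
sed -i 's/C+r\*np.array/C+1e-3*r*np.array/; s/arm.move_j(solve_ik(\(\[.*\]\),down(0.)))/arm.move_linear(\1,rate=.02,frame=down(0.))/' sw.py; grep -n "move_l\|1e-3" sw.py; python3 sw.py
```

```text
8:pts=[C+1e-3*r*np.array([np.cos(t),np.sin(t)]) for r,t in
13:    arm.move_linear([*p,z],rate=.02,frame=down(0.))
19:        arm.move_linear([*p,z],rate=.02,frame=down(0.));f=F()
0 [2. 0.] 95.6 [-3.4  0.4  4.5] 10.7
1 [4. 0.] 95.35 [-0.  -0.2  4.2] 11.3
2 [5.5 0. ] 95.5 [-4.2 -0.3  6.4] 11.9
3 [5.3 1.3] 95.5 [-1.7 -1.9  5.4] 12.2
4 [4.9 2.5] 95.5 [ 0.4 -1.4  3.2] 12.5
5 [4.2 3.6] 95.25 [1.8 0.2 5.9] 13.1
6 [3.2 4.5] 95.25 [ 3.3 -1.7  5.6] 13.4
7 [2.1 5.1] 95.55 [ 3.2 -0.7  6.5] 14.3
8 [0.8 5.4] 95.55 [ 3.2 -0.8  6. ] 14.6
9 [-0.5  5.5] 95.55 [ 2.4 -0.1  5.9] 14.9
10 [-1.7  5.2] 95.55 [2.5 1.1 5.1] 15.2
11 [-2.9  4.7] 95.55 [2.8 1.1 5.1] 15.5
12 [-3.9  3.9] 95.55 [2.4 1.3 5. ] 15.8
13 [-4.7  2.8] 95.55 [1.9 1.5 4.8] 16.1
14 [-5.2  1.7] 95.55 [1.2 2.7 4.3] 16.4
15 [-5.5  0.4] 95.55 [0.4 2.  5. ] 16.7
16 [-5.4 -0.9] 95.55 [-0.6  1.4  4.2] 17.0
17 [-5.1 -2.2] 95.05 [-1.5 -0.7  4.7] 17.9
18 [-4.4 -3.3] 93.55 [ 1.  -1.2  3.2] 20.0
True [0.51352955 0.13616254 0.09365852] [ 1.19599753 -1.6431767   0.14816136] 20.0
```

The tip is dropping in near (-4.4,-3.3) mm. I'll lower it with lateral force compliance.

```bash
cat > low.py <<'E'
from h import *
B=-2.3
def F(n=3):
    w=[]
    for _ in range(n): arm.dwell(.02);w.append(get_obs()['wrist_force'])
    return np.mean(w,0)-[0,0,B]
o=get_obs();p=o['position'].copy();f=F();n=0
while o['time']<48 and p[2]>.0795:
    c=np.clip(f[:2]*.0001,-.0004,.0004); p[:2]+=np.where(np.abs(f[:2])>1,c,0)
    if f[2]<5: p[2]-=.0004 if p[2]>.0925 else .0008
    elif f[2]>9: p[2]+=.0003
    arm.move_linear(p,rate=.02,frame=down(0.)); f=F(); o=get_obs(); n+=1
    if n%3==0: print(p.round(5),f.round(1),round(o['time'],1))
    if np.abs(f).max()>20: print('stop');break
    if p[2]<.0815 and f[2]>6: print('home');break
print(o['position'],f,o['time'])
E
python3 low.py
```

```text
[0.51401 0.13589 0.09246] [ 1.9 -1.3  3.9] 20.9
[0.51469 0.13544 0.09006] [ 1.5 -1.   0.1] 21.9
[0.51499 0.13534 0.08766] [ 0.2 -0.3  0.3] 22.8
[0.51499 0.13534 0.08526] [0.  0.2 0.2] 23.6
[0.51499 0.13534 0.08286] [-0.  -0.4  0.4] 24.6
[0.51499 0.13534 0.08046] [-0.3 -0.1  2.5] 25.4
home
[0.51510779 0.13535622 0.08057333] [-3.01217997 -0.48503325 11.68021153] 25.75
```

The pin is home, with the flange in contact. I'll release it, retreat and take a look.

Run:
```python
from h import *
p=get_obs()['position'].copy();jaws.gripper_to(.045);arm.dwell(.2)
p[2]=.2;print(arm.move_linear(p,rate=.1,guard=10,frame=down(0.)))
o=get_obs();f=grab_frame('wrist');print(o['position'],o['time'],o['wrist_force'],o['gripper_width'])
cv2.imwrite('pics/w3.png',f)
```

```text
False
[0.51487226 0.13532191 0.19942502] 27.6583 [ 0.78686382 -0.71548374  0.8751467 ] 0.04529491841124494
```

View pics/w3.png

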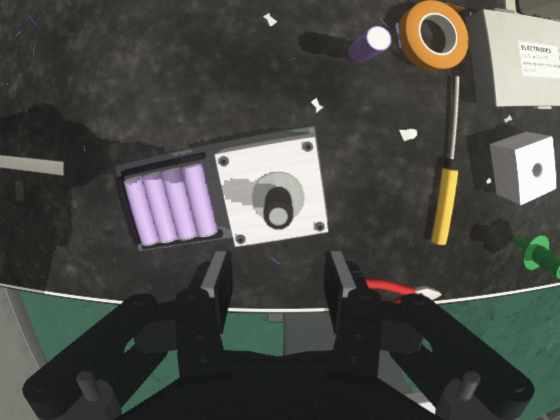

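The pin stands in the fixture with its knob at (278,215) and the flange flat around (277,195). The storage block at (525,168) is empty, and the bystanders haven't moved.

```bash
python3 -c "
from plant import order
print(order.sign_off())"
```

```text
the job is handed in; nothing more can be done
None
```

The index pin is home and released in the hidden hole with its flange on the fixture, the other things on the bench look undisturbed, and the job was handed in at about 28 s; the sign-off call returned no verdict.

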